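Pry open the fastener case and count two clamp plates into the tray

ROBOT

A 6-joint arm with a two-finger parallel gripper is mounted at the origin on the work surface. World frame = base frame: x ahead of the robot, y to its left, z up, the work surface at z = 0. Lengths are in m, angles in degrees, forces in N, time in s.
With the tool pointing down it reaches from about 0.3 to 0.75 m from the base axis. Payload 8.5 kg.
Tool frame: the origin (TCP) lies midway between the tips of the shut fingers; the grasp point (between the pads) lies grasp_offset behind it (grasp_offset is the distance from the TCP to the grasp point, in m); z points along the fingers, y is the line along which they close (so a half turn about z gives the same grasp; the last joint's range is limited). The gripper opens to 85 mm and grips with 20 to 120 N. Pads are 22 mm wide; open, the fingers measure 114 mm over their backs; the gripper's body (76 mm by 85 mm) begins 54 mm behind the grasp point. The pads swing forward as they close: fully open they stand 13 mm farther back than shut.
Start: joints at [53.726, 21.807, 74.336, -0, 83.858, -12.336], TCP at [0.223, 0.503, 0.204] pointing down, gripper open.
Joint ranges: [-178.18, 178.18], [-50.72, 133.34], [12.68, 142.11], [-81.47, 261.47], [9.98, 163.14], [-165.26, 165.26]. Speed limits (degrees/s): [136.94, 136.94, 180, 180, 180, 180].

INTERFACE

Orientations are given as a 3x3 rotation matrix whose columns are the frame's x, y, z axes.
In Python, from rig import observe, get_image, camera_params, close_job, grasp_offset gives the robot as it stands.
- The arm moves only by the shell command python3 -m handwheel 'ROWS' [OPENING] [FORCE]. ROWS is JSON, a list of rows, each a list of 2 entries, a list of its own where there are three numbers: the shift along the tool's x, y, z as a fraction of full scale, then the turn, a rotation vector about the tool's x, y, z as a fraction of full scale. In form: [[[dx, dy, dz], [ax, ay, az]], ...]. A call has 1 to 10 rows; each row is the pose to reach, as a shift and turn from the pose commanded when the call began, along the tool's axes at that moment, turning the shorter way round; what a row does not reach only later rows make up. Full scale, the value 1, is 0.5 m for a shift and pi rad for a turn. A row lasts 1/10 s, in which the tool goes at most 50 mm and 8.59 degrees, less where a joint would pass 70% of its speed; a pose out of reach is approached as far as the arm can. A call with a number of a shift or a turn outside -1 to 1 is refused whole. A call with a gripper value outside its range is refused whole. OPENING is the opening, from 0 (shut) to 1 (fully open), set as the call begins (- or left out, the last holds). The fingers move at their own pace and stop on an object; FORCE is the grip in N (left out, the last holds). Time passes only in rows, so rows that repeat a pose let the fingers close. It gives the time, the measured TCP pose, the force, the opening and the grip force at its end, in the units of the state.
- observe(): the state, without advancing time (a new reading comes with each control period).
- get_image(name): name is "scene" or "top" or "wrist"; returns (picture, depth): 400x640x3 uint8, red, green, blue; 400x640 float32, m along the optical axis (not along the pixel's ray), 0 where there is no reading.
- camera_params(name): a dict with "K" (3x3 intrinsics, pixels), "R" (3x3) and "t" (3): a world point X has camera coordinates R X + t. Camera axes: x right, y down, z forward; pixel columns grow to the right and rows downward; lengths in m; the calibration is good to about 2 mm. A picture is of the moment at which its call begins: read the wrist's pose just before it. camera_params takes no time and is no camera call; for the wrist camera it gives the pose at the moment of the call.
- close_job(): hands the job in; it is judged then, once.
The state is a dict: "time_s": time; "q": joint angles; "qvel": joint speeds; "joint_efforts": joint torques, N m; "position": TCP position; "tool_rot": TCP orientation; "ft_force": force on the tool from outside, world axes, zero at the start; "wrist_torque": the same for the moment, N m; "grip_width": finger opening in m; "gripper_force": force on a finger pad.
Only numpy, scipy, OpenCV 4.12 (cv2) and the standard library are available. Lean on these libraries where they do the work, as an engineer would, in place of code of your own. Each camera call takes 0.05 s, during which the arm holds its last target. There are 200 camera calls.

TASK

The lid of the blue fastener case fits too tightly for fingers: push the blade of the red-handled pry bar into the gap under the lid's yellow tab, lever the lid up with the bar (do not lift it with the gripper's fingers), swing it back past upright so that it stays open, and lay the bar down flat on the bench. Take exactly two of the three steel clamp plates out of the case and lay them flat, bolt heads up, on the floor of the yellow tray, not on each other; the third stays in the case. Leave the hammer, the grease pot and the white pipe collar where they are.

Things in the scene. Friction and masses are not known exactly. Their poses are not given: they have to be found in the camera images.
- case: Blue metal fastener case fixed to the bench, 160 (its x) x 250 (its y) x 88 mm high without the lid, walls 5 mm. Origin: centre of its underside; z up. Its front, with the pry gap, faces -x of the case; the lid is hinged along its +x top edge. Inner floor (grey liner) is 48 mm above the bench; the plates lie on it with their long sides along the case's x, about 70 mm apart in y.
- pry_gap (a point): Middle of the mouth of the pry gap in the outside of the case's front wall, 82 mm above the bench: the gap is 100 mm wide (case y) and 12 mm high (76 to 88 mm above the bench), open to the inside, above the plates (their tops are at 69 mm). The lid is its roof; the yellow tab on the lid, 60 mm wide, sticks out 12 mm over it. Axes as the case's.
- lid_hinge (a point): Middle of the lid's hinge line, 88 mm above the bench, at case x = +80 mm; the hinge axis is the case's y. Fixed to the case, axes as the case's.
- lid_edge (a point): Middle of the lid's free front edge, on the lid, 160 mm from the hinge line and halfway in its 6 mm thickness, at the root of the yellow tab. Its x points from the free edge to the hinge.
- lid (a joint): Angle of the lid: 0 closed (flat), pi/2 upright, 1.9 the stop, leaning back. The hinge is stiff: the lid stays where it is left; opening takes about 3 to 4 N at the free edge.
- pry: Pry bar lying on the bench, 200 mm long along its x, about 0.18 kg: red handle 24 x 24 mm from x = -100 to +10 mm, then a flat steel blade, 24 mm wide (y) and 4 mm thick (z), to x = +100 mm. Origin on its underside; the bar's long axis, and the middle of the blade's thickness, is 12 mm above the origin.
- pry_tip (a point): Middle of the end of the blade, at (100, 0, 12) mm of the pry bar, axes as the bar's.
- pry_grip (a point): Point on the bar's axis in the red handle near the centre of mass, at (-30, 0, 12) mm of the pry bar: a good place to grip, 24 mm wide.
- plate0: One of three identical steel clamp plates in the case, 80 (x) x 24 (y) x 16 mm with two brass bolt heads on top (radius 8, to 21 mm height, at x = +-25 mm), 0.12 kg. Origin: centre of its underside; z up.
- plate1: One of three identical steel clamp plates in the case, 80 (x) x 24 (y) x 16 mm with two brass bolt heads on top (radius 8, to 21 mm height, at x = +-25 mm), 0.12 kg. Origin: centre of its underside; z up.
- plate2: One of three identical steel clamp plates in the case, 80 (x) x 24 (y) x 16 mm with two brass bolt heads on top (radius 8, to 21 mm height, at x = +-25 mm), 0.12 kg. Origin: centre of its underside; z up.
- tray: Open yellow tray fixed to the bench, 160 (x) x 150 (y) x 25 mm high, walls and floor 5 mm. Origin: centre of its underside.
- tray_in (a point): Centre of the tray's inner floor, 5 mm above the bench; axes as the tray's.
- pot: Blue grease pot with a black lid, 60 mm across, 75 mm high; origin under its centre. Leave alone.
- hammer: Hammer with a pale wooden handle, lying on the bench, about 0.3 m long with its handle along its x. Leave alone.
- collar: White plastic pipe collar standing on the bench, 90 mm across, 50 mm high; origin under its centre. Leave alone.
Things that resemble listed ones, but are neither listed nor needed, are in the scene too. Several things have the shape of the pry; the one meant has the colours described above.

How it is judged:
By the outcome, as a careful person would: the job done as asked, in the order asked, and still so for the second after the job is handed in, with the robot touching nothing.
It also fails if it takes over 72 s, if anything falls off the work surface, if the arm or the gripper's body presses on something with over 40 N, if the wrist force passes 120 N, or if a joint passes its speed limit or range.

## Working session

There is one attempt and no reset: what is moved stays moved. The work goes in short steps, Python scripts to look and compute and a shell command to move; the robot and the scene stay as the last step left them, time stands still between calls to the robot, and variables do not carry over. Pictures are saved under pics/ and viewed, at most 10 in all, crops included, and the job is handed in when it is done.

```bash
mkdir -p pics; ls; cat > h.py <<'E'
import numpy as np, cv2
from rig import *
def save(n,im,f): cv2.imwrite(f'pics/{f}.png',cv2.cvtColor(im,cv2.COLOR_RGB2BGR))
def world(P,u,v,d):
    K,R,t=[np.array(P[k]) for k in('K','R','t')]
    u,v,d=map(np.asarray,(u,v,d))
    c=np.stack([(u-K[0,2])/K[0,0]*d,(v-K[1,2])/K[1,1]*d,d],-1)
    return (c-t)@R
E
python3 - <<'E'
from h import *
s=observe();print(s['time_s'],s['position'],np.round(s['tool_rot'],3).tolist(),s['grip_width'],grasp_offset)
for n in('top','scene'):
    P=camera_params(n);im,d=get_image(n);save(n,im,n+'0');np.savez(n+'0',im=im,d=d,**P)
    print(n,P)
E
```

```text
pics
0.0 [0.22294663 0.50241721 0.20321289] [[-0.914, 0.406, -0.001], [0.406, 0.914, -0.001], [0.0, -0.001, -1.0]] 0.0850791374226337 0.0187
top {'K': array([[491.12493679,   0.        , 315.23651024],
       [  0.        , 491.12493679, 201.18942498],
       [  0.        ,   0.        ,   1.        ]]), 'R': array([[-0.01917741, -0.99977626,  0.00892524],
       [-0.99659211,  0.0183985 , -0.08040936],
       [ 0.08022716, -0.01043687, -0.99672196]]), 't': array([-0.05494968,  0.4998699 ,  1.53354863])}
scene {'K': array([[497.93447121,   0.        , 315.63528794],
       [  0.        , 497.93447121, 201.5460782 ],
       [  0.        ,   0.        ,   1.        ]]), 'R': array([[ 0.8551944 ,  0.51827749,  0.00556583],
       [ 0.32412659, -0.52639041, -0.78603759],
       [-0.40445579,  0.67401898, -0.61815365]]), 't': array([-0.39773401, -0.11031156,  1.76295345])}
```

View pics/top0.png

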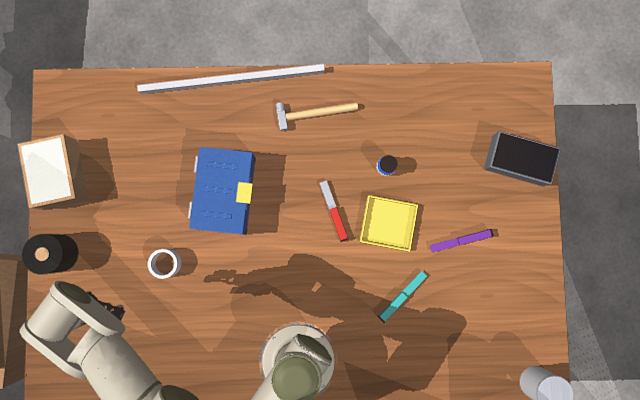

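View pics/scene0.png

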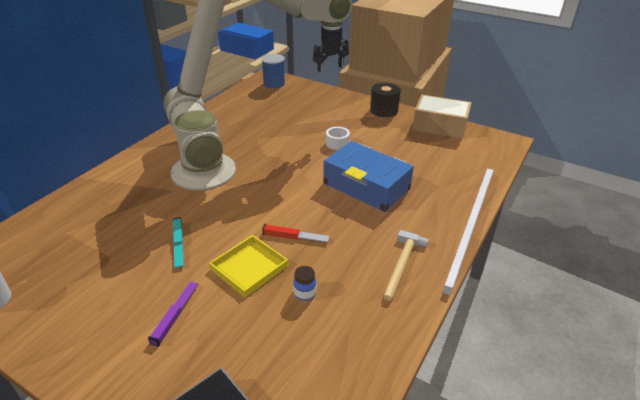

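The top view shows the blue case at about (222,190) with its yellow tab at (244,193), facing image right (-y). The tray is at (389,222). Candidates for the pry bar are red/steel (334,210), purple (462,240) and teal (404,297). The description matches the red-handled one. I'll measure it now and check it in a close crop.

```bash
python3 - <<'E'
from h import *
D={n:dict(np.load(n+'0.npz')) for n in('top','scene')}
im=D['top']['im'];
save('',cv2.resize(im[130:260,180:430],None,fx=3,fy=3,interpolation=cv2.INTER_CUBIC),'crop0')
def mask(n,lo,hi,box):
    hsv=cv2.cvtColor(D[n]['im'],cv2.COLOR_RGB2HSV);m=cv2.inRange(hsv,lo,hi)
    z=np.zeros_like(m);x0,y0,x1,y1=box;z[y0:y1,x0:x1]=m[y0:y1,x0:x1];return z
def rep(lbl,n,m,zmin,zmax):
    v,u=np.nonzero(m);X=world(D[n],u,v,D[n]['d'][v,u]);X=X[(X[:,2]>zmin)&(X[:,2]<zmax)]
    r=cv2.minAreaRect((X[:,:2]*1000).astype(np.float32))
    print(lbl,n,len(X),'mean',X.mean(0).round(4),'med z',np.median(X[:,2]).round(4),'rect',np.round(r[0],1),np.round(r[1],1),round(r[2],1));return X
B={'top':dict(red=(325,200,350,245),blade=(315,176,338,214),lid=(185,140,262,240),tab=(230,175,260,210),tray=(355,190,425,255)),
'scene':dict(red=(258,220,302,242),blade=(296,228,332,246),lid=(315,140,420,210),tab=(340,160,370,185),tray=(205,235,292,296))}
for n in B:
    b=B[n]
    rep('red',n,mask(n,(0,150,80),(6,255,255),b['red'])|mask(n,(174,150,80),(180,255,255),b['red']),.01,.04)
    rep('blade',n,mask(n,(0,0,110),(180,60,255),b['blade']),.003,.03)
    rep('lid',n,mask(n,(105,120,60),(120,255,255),b['lid']),.085,.11)
    rep('tab',n,mask(n,(22,120,120),(34,255,255),b['tab']),.06,.13)
    rep('traywall',n,mask(n,(22,100,60),(34,255,255),b['tray']),.018,.04)
    rep('trayfloor',n,mask(n,(22,100,60),(34,255,255),b['tray']),-.005,.012)
E
```

```text
red top 248 mean [ 0.4272 -0.1349  0.0235] med z 0.0236 rect [ 427.7 -135.1] [102.1  23.6] 19.0
blade top 213 mean [ 0.5191 -0.104   0.0135] med z 0.0137 rect [ 519.7 -104.3] [88.1 24.9] 19.2
lid top 4061 mean [0.5327 0.2245 0.0941] med z 0.0941 rect [533.6 221. ] [161.3 248.3] 82.7
tab top 271 mean [0.5235 0.1506 0.094 ] med z 0.094 rect [524.6 150.2] [43.6 62.6] 81.6
traywall top 308 mean [ 0.4276 -0.293   0.0246] med z 0.0246 rect [ 425.7 -294.6] [159.5 149.8] 78.1
trayfloor top 2043 mean [ 0.426  -0.2965  0.005 ] med z 0.0051 rect [ 430.1 -296.3] [160.5 149.3] 78.0
red scene 270 mean [ 0.4293 -0.1402  0.0207] med z 0.0217 rect [ 427.6 -138. ] [105.3  28.4] 17.7
blade scene 196 mean [ 0.5196 -0.1051  0.0129] med z 0.0129 rect [ 519.2 -103.8] [90.2 32.8] 20.4
lid scene 1923 mean [0.5404 0.2179 0.0933] med z 0.0933 rect [531.9 219.2] [163.8 254.9] 82.3
tab scene 154 mean [0.5228 0.1467 0.0934] med z 0.0937 rect [523.8 150.6] [48.9 59.8] 84.8
traywall scene 477 mean [ 0.4276 -0.2986  0.0226] med z 0.0224 rect [ 424.9 -295.3] [163.7 155.4] 78.3
trayfloor scene 2028 mean [ 0.4231 -0.2927  0.0045] med z 0.0043 rect [ 415.8 -284.3] [181.5 178.4] 78.6
```

View pics/crop0.png

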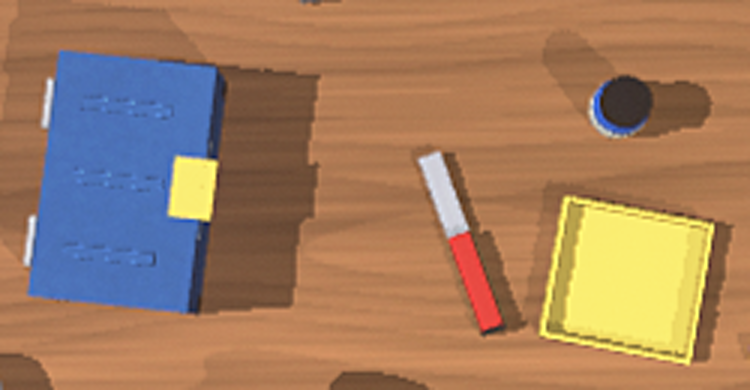

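The crop confirms the red handle and steel blade at top-view (334,210). Both views agree to about 2 mm, and the heights match the description. Next is a helper that works out how far to go.

```bash
cat >> h.py <<'E'
from scipy.spatial.transform import Rotation as Ro
def down(hd,pitch=0):  # tool x at world heading hd (deg), pitched so that tool x rises by pitch deg
    x=np.array([np.cos(np.radians(hd)),np.sin(np.radians(hd)),0]);z=np.array([0,0,-1.]);y=np.cross(z,x)
    M=Ro.from_rotvec(np.radians(pitch)*y) if np.cross(y,x)[2]>0 else Ro.from_rotvec(-np.radians(pitch)*y)
    return M.as_matrix()@np.c_[x,y,z]
def go(*tg):  # targets (p, R): fractions from present pose
    s=observe();p=s['position'];R=np.array(s['tool_rot'])
    print('t',round(s['time_s'],2),'p',np.round(p,4),'F',np.round(s['ft_force'],1),'w',round(s['grip_width'],4))
    for q,T in tg:
        print((R.T@(np.array(q)-p)/.5).round(4).tolist(),(Ro.from_matrix(R.T@T).as_rotvec()/np.pi).round(4).tolist())
E
python3 - <<'E'
from h import *
g=[.4547,-.1260]; R=down(18.7)
print(R.round(2).tolist(), down(18.7,20)[:,0].round(2))
go((g+[.15],R),(g+[.06],R),(g+[.003],R))
E
```

```text
[[0.95, 0.32, 0.0], [0.32, -0.95, 0.0], [0.0, 0.0, -1.0]] [0.89 0.3  0.34]
t 0.1 p [0.223  0.5024 0.2033] F [-1.2 -0.2  0.1] w 0.0858
[-0.9336, -0.9606, 0.1075] [-0.0003, 0.0005, 0.7631]
[-0.9336, -0.9604, 0.2875] [-0.0003, 0.0005, 0.7631]
[-0.9337, -0.9602, 0.4015] [-0.0003, 0.0005, 0.7631]
```

```bash
python3 -m handwheel '[[[-0.3,-0.31,0],[0,0,0.25]],[[-0.934,-0.96,0.1],[0,0,0.763]],[[-0.934,-0.96,0.1],[0,0,0.763]],[[-0.934,-0.96,0.1],[0,0,0.763]],[[-0.934,-0.96,0.1],[0,0,0.763]],[[-0.934,-0.96,0.1],[0,0,0.763]],[[-0.934,-0.96,0.1],[0,0,0.763]],[[-0.934,-0.96,0.1],[0,0,0.763]],[[-0.934,-0.96,0.1],[0,0,0.763]],[[-0.934,-0.96,0.1],[0,0,0.763]]]' 0.65 30
python3 -m handwheel '[[[0,0,0],[0,0,0]]]'
python3 - <<'E'
from h import *
R=down(18.7);g=[.4547,-.1260];go((g+[.15],R),(g+[.06],R),(g+[.003],R))
E
```

```text
time_s: 1.1
position: [0.396, 0.033, 0.1675]
tool_rot: [[0.346, 0.938, 0.0], [0.938, -0.346, 0.0], [0.0, 0.0, -1.0]]
ft_force: [0.7, 0.7, -0.5]
grip_width: 0.0557
gripper_force: 0.0
time_s: 1.2
position: [0.3975, 0.0302, 0.1671]
tool_rot: [[0.351, 0.936, -0.0], [0.936, -0.351, -0.001], [-0.001, 0.0, -1.0]]
ft_force: [-0.1, 0.3, 0.2]
grip_width: 0.0557
gripper_force: 0.0
t 1.2 p [0.3975 0.0302 0.1671] F [-0.1  0.3  0.2] w 0.0557
[-0.2524, 0.2167, 0.0344] [0.0001, 0.0003, 0.2821]
[-0.2523, 0.2167, 0.2144] [0.0001, 0.0003, 0.2821]
[-0.2521, 0.2167, 0.3284] [0.0001, 0.0003, 0.2821]
```

```bash
python3 -m handwheel '[[[-0.252,0.217,0.034],[0,0,0.282]],[[-0.252,0.217,0.034],[0,0,0.282]],[[-0.252,0.217,0.034],[0,0,0.282]],[[-0.252,0.217,0.034],[0,0,0.282]],[[-0.252,0.217,0.034],[0,0,0.282]],[[-0.252,0.217,0.034],[0,0,0.282]],[[-0.252,0.217,0.214],[0,0,0.282]],[[-0.252,0.217,0.214],[0,0,0.282]],[[-0.252,0.217,0.214],[0,0,0.282]]]' >/dev/null
python3 - <<'E'
from h import *
P=camera_params('wrist');im,d=get_image('wrist')
hsv=cv2.cvtColor(im,cv2.COLOR_RGB2HSV)
m=cv2.inRange(hsv,(0,150,60),(6,255,255))|cv2.inRange(hsv,(174,150,60),(180,255,255))
v,u=np.nonzero(m);X=world(P,u,v,d[v,u]);X=X[(X[:,2]>.018)&(X[:,2]<.03)]
r=cv2.minAreaRect((X[:,:2]*1000).astype(np.float32));print(len(X),r,np.median(X[:,2]))
R=down(18.7);g=[.4547,-.1260];go((g+[.003],R))
E
```

```text
4062 ((426.2632141113281, -134.64892578125), (105.16729736328125, 23.55634307861328), 18.487751007080078) 0.023274001094430022
t 2.15 p [ 0.4541 -0.1195  0.0597] F [ 1.1 -0.7  0.4] w 0.0555
[-0.0029, 0.0131, 0.1133] [-0.0011, 0.001, 0.0039]
```

```bash
python3 -m handwheel '[[[-0.003,0.013,0.04],[0,0,0.004]],[[-0.003,0.013,0.08],[0,0,0.004]],[[-0.003,0.013,0.113],[0,0,0.004]],[[-0.003,0.013,0.113],[0,0,0.004]],[[-0.003,0.013,0.113],[0,0,0.004]]]'
python3 -m handwheel '[[[0,0,0],[0,0,0]],[[0,0,0],[0,0,0]],[[0,0,0],[0,0,0]],[[0,0,0],[0,0,0]],[[0,0,0],[0,0,0]]]' 0 110
python3 - <<'E'
from h import *
go()
E
```

```text
time_s: 2.65
position: [0.4568, -0.1274, 0.0058]
tool_rot: [[0.947, 0.32, 0.002], [0.32, -0.947, -0.001], [0.002, 0.002, -1.0]]
ft_force: [-0.8, 0.6, 0.7]
grip_width: 0.0557
gripper_force: 0.0
time_s: 3.15
position: [0.4558, -0.127, 0.0043]
tool_rot: [[0.948, 0.32, 0.0], [0.32, -0.948, -0.0], [0.0, 0.0, -1.0]]
ft_force: [-0.8, -0.7, -0.1]
grip_width: 0.0001
gripper_force: 0.0
t 3.15 p [ 0.4558 -0.127   0.0043] F [-0.8 -0.7 -0.1] w 0.0001
```

The gripper shut completely, so it missed the bar. I'll look.

```bash
python3 - <<'E'
from h import *
im,d=get_image('wrist');save('',im,'w1');im,d=get_image('scene');
save('',np.vstack([cv2.resize(im[180:300,210:370],None,fx=4,fy=4)]),'s1')
E
```

```text
(no output)
```

View pics/s1.png

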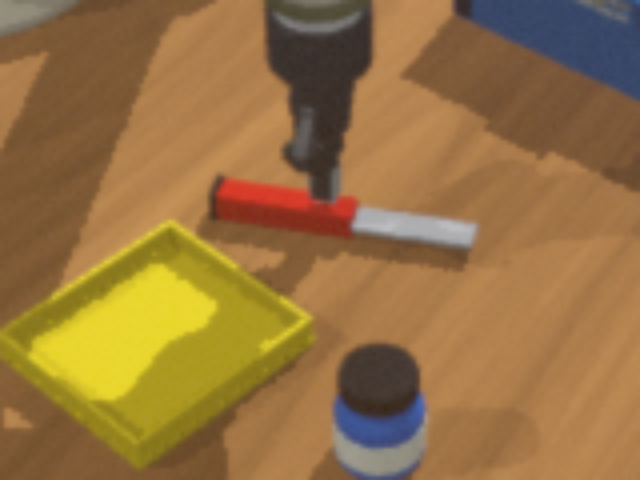

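The scene crop shows the fingers shut on the far side of the handle, at crop (323,195), with the bar lying in front of them. I'll measure where the bar is now.

```bash
cat >> h.py <<'E'
def red(name,zlo=.018,zhi=.03,col='red'):
    P=camera_params(name);im,d=get_image(name);hsv=cv2.cvtColor(im,cv2.COLOR_RGB2HSV)
    m=cv2.inRange(hsv,(0,150,60),(6,255,255))|cv2.inRange(hsv,(174,150,60),(180,255,255))
    v,u=np.nonzero(m);X=world(P,u,v,d[v,u]);X=X[(X[:,2]>zlo)&(X[:,2]<zhi)&(X[:,0]>.2)&(abs(X[:,1])<.5)]
    r=cv2.minAreaRect((X[:,:2]*1000).astype(np.float32));print(name,len(X),np.round(r[0],1),np.round(r[1],1),round(r[2],1),X.mean(0).round(4));return X
E
python3 - <<'E'
from h import *
red('scene',.015);red('top',.01)
im=get_image('wrist')[0];save('',im,'w2')
E
```

```text
scene 215 [ 427.2 -136.4] [105.8  33.9] 16.0 [ 0.4268 -0.1407  0.0221]
top 0 [0. 0.] [0. 0.] 0.0 [nan nan nan]h.py:23: RuntimeWarning: Mean of empty slice.
  r=cv2.minAreaRect((X[:,:2]*1000).astype(np.float32));print(name,len(X),np.round(r[0],1),np.round(r[1],1),round(r[2],1),X.mean(0).round(4));return X
  ret = um.true_divide(
```

View pics/w2.png

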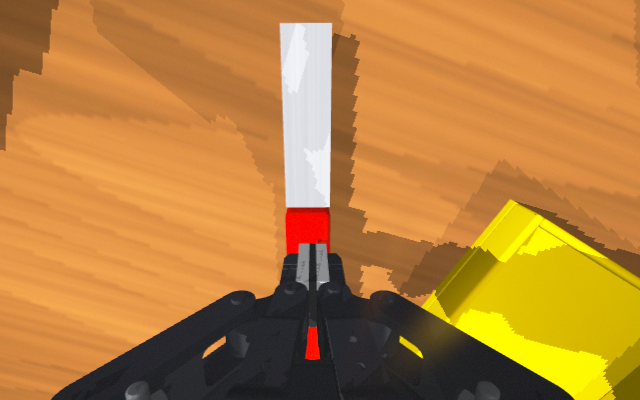

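The wrist view shows the gripper centred on the bar with its shut tips at (313,250) on top of the handle, which is at (308,228). So the tips are higher than the reported TCP suggests. I'll measure the tip height.

```bash
python3 - <<'E'
from h import *
P=camera_params('wrist');im,d=get_image('wrist')
for u,v in[(303,246),(324,246),(303,252),(324,252),(303,265),(324,265),(308,230),(308,222),(308,150),(100,300)]:
    print(u,v,d[v,u].round(4),world(P,u,v,d[v,u]).round(4))
s=observe();print(s['position'],np.array(s['ft_force']).round(2),s['joint_efforts'],P['t']@P['R']*-1)
print(s['q'])
E
```

```text
303 246 0.1502 [ 0.4642 -0.1196  0.0379]
324 246 0.1502 [ 0.4675 -0.1293  0.0379]
303 252 0.1439 [ 0.4645 -0.1197  0.0445]
324 252 0.1436 [ 0.4677 -0.1289  0.0447]
303 265 0.133 [ 0.4644 -0.1201  0.056 ]
324 265 0.1331 [ 0.4673 -0.1287  0.0559]
308 230 0.1623 [ 0.4673 -0.1209  0.0244]
308 222 0.1624 [ 0.471  -0.1197  0.0229]
308 150 0.1598 [ 0.5055 -0.1081  0.0139]
100 300 0.205 [ 3.648e-01 -9.100e-03 -2.000e-04]
[ 0.45579397 -0.12699637  0.00409676] [-0.51 -1.52 -0.02] [ 2.82848878e-04 -4.19918561e+01 -1.33723730e+01  4.32450065e-05
  1.63145789e-03 -2.65268767e-05] [ 0.5306196  -0.10233422  0.17358136]
[-2.99485015e+01  2.93464248e+01  1.02032686e+02  8.01126726e-04
  4.86269583e+01  4.14132293e+01]
```

```bash
python3 - <<'E'
from h import *
P=camera_params('wrist');im,d=get_image('wrist')
for v in range(238,252,1): print(v,im[v,303],world(P,303,v,d[v,303]).round(4))
P=camera_params('scene');im,d=get_image('scene')
for v in range(218,236,1): print(v,im[v,290],world(P,290,v,d[v,290]).round(4))
E
```

```text
238 [250   6   0] [ 0.4617 -0.12    0.0237]
239 [250   5   0] [ 0.4609 -0.1202  0.023 ]
240 [250   7   0] [ 0.4611 -0.1202  0.0247]
241 [250  10   0] [ 0.4597 -0.1206  0.0229]
242 [248  17   0] [ 0.4592 -0.1208  0.023 ]
243 [191  82  79] [ 0.4643 -0.1195  0.0349]
244 [141 142 143] [ 0.4636 -0.1197  0.0345]
245 [141 141 144] [ 0.4643 -0.1195  0.0371]
246 [139 141 144] [ 0.4643 -0.1196  0.0382]
247 [141 143 145] [ 0.4638 -0.1198  0.038 ]
248 [140 141 144] [ 0.4643 -0.1197  0.0401]
249 [141 142 144] [ 0.4643 -0.1197  0.0411]
250 [141 143 145] [ 0.4644 -0.1197  0.0424]
251 [142 144 146] [ 0.4643 -0.1197  0.0432]
218 [60 48 39] [ 0.4809 -0.1652  0.1102]
219 [63 51 41] [ 0.482  -0.167   0.1083]
220 [61 50 40] [ 0.4817 -0.1668  0.1044]
221 [58 44 35] [ 0.4838 -0.1699  0.1039]
222 [59 46 36] [ 0.4823 -0.1679  0.0981]
223 [57 42 33] [ 0.4755 -0.1584  0.0845]
224 [62 52 41] [ 0.458  -0.1333  0.0544]
225 [60 46 41] [ 0.4605 -0.1371  0.0544]
226 [66 53 45] [ 0.4644 -0.1428  0.0566]
227 [64 50 41] [ 0.4605 -0.1374  0.0469]
228 [62 49 39] [ 0.4628 -0.141   0.0468]
229 [78 52 45] [ 0.4597 -0.1367  0.0382]
230 [135  74  66] [ 0.4591 -0.136   0.0335]
231 [155  56  43] [ 0.4558 -0.1315  0.0247]
232 [156  47  32] [ 0.457  -0.1333  0.0226]
233 [153  48  31] [ 0.4562 -0.1324  0.0176]
234 [136  44  28] [ 0.4613 -0.1399  0.0218]
235 [134  48  32] [ 0.4589 -0.1367  0.0142]
```

Both cameras put the shut tips at z≈0.034, while the reported TCP z is 0.004. The real fingertips are therefore about 30 mm behind the reported TCP, and xy agrees. I'll open, go 29 mm deeper and watch the force.

```bash
python3 -m handwheel '[[[0,0,0],[0,0,0]],[[0,0,0],[0,0,0]],[[0,0,0],[0,0,0]],[[0,0,0],[0,0,0]]]' 0.65 30
python3 -m handwheel '[[[0,0,0.02],[0,0,0]],[[0,0,0.04],[0,0,0]],[[0,0,0.05],[0,0,0]],[[0,0,0.058],[0,0,0]],[[0,0,0.058],[0,0,0]]]'
python3 - <<'E'
from h import *
go()
P=camera_params('wrist');im,d=get_image('wrist')
X=world(P,*np.meshgrid(np.arange(640),np.arange(400)),d);m=(np.linalg.norm(X[...,:2]-[.4558,-.127],axis=-1)<.05)&(np.ptp(im,axis=2)<25)&(im[...,0]>100)
print(m.sum(),np.percentile(X[m][:,2],[0,1,5,20]))
E
```

```text
time_s: 3.95
position: [0.4558, -0.127, 0.0042]
tool_rot: [[0.948, 0.32, 0.0], [0.32, -0.948, -0.0], [0.0, 0.0, -1.0]]
ft_force: [0.3, -0.4, -0.3]
grip_width: 0.0552
gripper_force: 0.0
time_s: 4.45
position: [0.4555, -0.1269, -0.0255]
tool_rot: [[0.948, 0.32, -0.001], [0.32, -0.948, 0.001], [-0.001, -0.001, -1.0]]
ft_force: [-0.1, 0.3, 0.5]
grip_width: 0.0553
gripper_force: 0.0
t 4.45 p [ 0.4555 -0.1269 -0.0255] F [-0.1  0.3  0.5] w 0.0553
4247 [-0.00080588  0.01162992  0.01243577  0.01297788]
```

```bash
python3 -m handwheel '[[[0,0,0],[0,0,0]],[[0,0,0],[0,0,0]],[[0,0,0],[0,0,0]],[[0,0,0],[0,0,0]],[[0,0,0],[0,0,0]]]' 0 110
python3 - <<'E'
from h import *
go()
E
```

```text
time_s: 5.0
position: [0.456, -0.1271, -0.0242]
tool_rot: [[0.948, 0.319, 0.001], [0.319, -0.948, -0.0], [0.001, 0.001, -1.0]]
ft_force: [-0.1, 0.6, 7.4]
grip_width: 0.0222
gripper_force: 108.3
t 5.0 p [ 0.456  -0.1271 -0.0242] F [-0.1  0.6  7.4] w 0.0222
```

The bar is gripped: 22 mm wide at 108 N. I'll lift it and move in front of the gap.

```bash
python3 -m handwheel '[[[0,0,-0.06],[0,0,0]],[[0,0,-0.14],[0,0,0]],[[0,0,-0.2],[0,0,0]],[[0,0,-0.2],[0,0,0]]]'
python3 - <<'E'
from h import *
R=down(82.5);go(([.5044,.0019,.09],R),([.5044,.0019,.046],R))
E
```

```text
time_s: 5.4
position: [0.4575, -0.1279, 0.0786]
tool_rot: [[0.947, 0.32, 0.007], [0.32, -0.947, -0.004], [0.005, 0.006, -1.0]]
ft_force: [0.2, -0.2, -2.3]
grip_width: 0.0219
gripper_force: 108.2
t 5.4 p [ 0.4575 -0.1279  0.0786] F [ 0.2 -0.2 -2.3] w 0.0219
[0.172, -0.2158, -0.0232] [0.0025, -0.0004, -0.3547]
[0.1715, -0.2163, 0.0648] [0.0025, -0.0004, -0.3547]
```

```bash
python3 -m handwheel '[[[0.172,-0.216,-0.02],[0,0,-0.355]],[[0.172,-0.216,-0.02],[0,0,-0.355]],[[0.172,-0.216,-0.02],[0,0,-0.355]],[[0.172,-0.216,-0.02],[0,0,-0.355]],[[0.172,-0.216,-0.02],[0,0,-0.355]],[[0.172,-0.216,-0.02],[0,0,-0.355]],[[0.172,-0.216,-0.02],[0,0,-0.355]],[[0.172,-0.216,-0.02],[0,0,-0.355]],[[0.172,-0.216,0.04],[0,0,-0.355]],[[0.172,-0.216,0.04],[0,0,-0.355]]]' > /dev/null
python3 -m handwheel '[[[0,0,0],[0,0,0]]]' >/dev/null
cat >> h.py <<'E'
def blade():
    s=observe();P=camera_params('wrist');im,d=get_image('wrist')
    X=world(P,*np.meshgrid(np.arange(640),np.arange(400)),d)
    T=np.array(s['tool_rot']);L=(X-s['position'])@T   # tool coordinates
    m=(d>0)&(L[...,0]>.03)&(L[...,0]<.14)&(abs(L[...,1])<.03)&(abs(L[...,2]+.036)<.03)
    m=cv2.erode(m.astype(np.uint8),np.ones((3,3)))>0
    Y=L[m];W=X[m]
    m2=Y[:,0]>.04;Y=Y[m2]
    c=np.polyfit(Y[:,0],Y[:,2],1)
    print('tool frame: tip x',np.percentile(Y[:,0],99.5).round(4),'y at tip',np.median(Y[Y[:,0]>.09][:,1]).round(4),'y near',np.median(Y[Y[:,0]<.06][:,1]).round(4),'width',np.ptp(Y[:,1]).round(4),'z top at .05/.11',np.polyval(c,[.05,.11]).round(4),len(Y))
    print('world tip top z',np.median(W[(L[m][:,0]>.095)][:,2]).round(4))
    return im,X
E
python3 - <<'E'
from h import *
im,X=blade();save('',im,'w3')
# tab & front edge
hsv=cv2.cvtColor(im,cv2.COLOR_RGB2HSV);m=cv2.inRange(hsv,(22,120,100),(34,255,255))>0;m&=X[...,2]>.07
if m.sum()>20:print('tab',m.sum(),cv2.minAreaRect((X[m][:,:2]*1000).astype(np.float32)),np.median(X[m][:,2]))
R=down(82.5);go(([.5044,.0019,.046],R),([.5116,.0564,.046],R))
E
```

```text
tool frame: tip x 0.1109 y at tip 0.0008 y near 0.0005 width 0.024 z top at .05/.11 [-0.0375 -0.0377] 10100
world tip top z 0.0924
t 6.55 p [0.5029 0.0028 0.0554] F [-0.2  0.2 -1.8] w 0.0215
[-0.0014, 0.0033, 0.0188] [-0.0001, -0.0, 0.0002]
[0.1085, 0.0034, 0.0188] [-0.0001, -0.0, 0.0002]
```

View pics/w3.png

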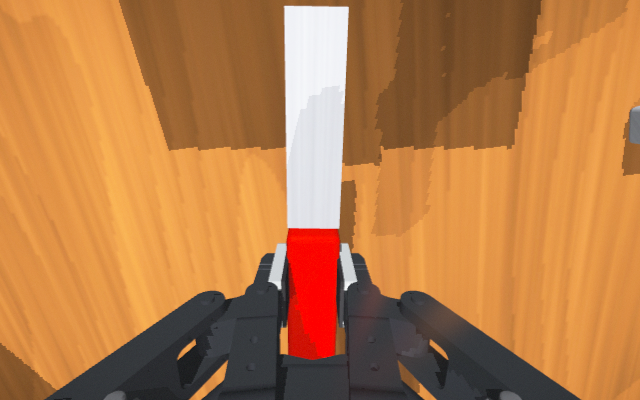

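The blade (top edge y≈8 to 230, u≈285–348) is straight in the grip and its middle is 35 mm above the reported TCP. Lower to z=0.047 and insert 30 mm.

```bash
python3 -m handwheel '[[[0,0.003,0.017],[0,0,0]],[[0,0.003,0.017],[0,0,0]],[[0.03,0.003,0.017],[0,0,0]],[[0.05,0.003,0.017],[0,0,0]],[[0.065,0.003,0.017],[0,0,0]],[[0.08,0.003,0.017],[0,0,0]],[[0.095,0.003,0.017],[0,0,0]],[[0.112,0.003,0.017],[0,0,0]],[[0.112,0.003,0.017],[0,0,0]]]' 0 120
python3 - <<'E'
from h import *
go()
im=get_image('scene')[0];save('',cv2.resize(im[100:220,290:450],None,fx=4,fy=4),'s2')
E
```

```text
time_s: 7.45
position: [0.5116, 0.0591, 0.0466]
tool_rot: [[0.129, 0.992, 0.0], [0.992, -0.129, 0.0], [0.0, 0.0, -1.0]]
ft_force: [0.2, -1.5, -1.4]
grip_width: 0.0217
gripper_force: 119.3
t 7.45 p [0.5116 0.0591 0.0466] F [ 0.2 -1.5 -1.4] w 0.0217
```

View pics/s2.png

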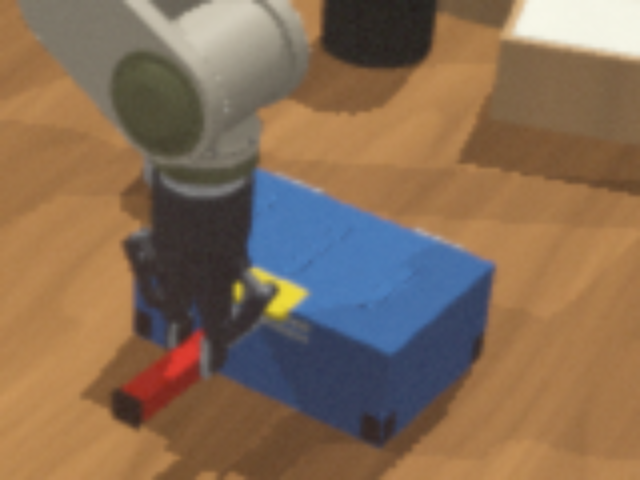

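The scene view shows the blade in the gap under the yellow tab, around crop (265,290), with almost no contact force. Now I'll work out the levering arc.

```bash
cat >> h.py <<'E'
C=np.array([.5330,.2200]);c=np.array([np.cos(np.radians(82.5)),np.sin(np.radians(82.5))])
def tipgo(*L):  # (case x mm, z mm, pitch)
    o=[]
    for x,z,ph in L:
        R=down(82.5,ph);T=np.r_[C+c*x/1000,z/1000];o.append((T-R@np.array([.113,0,-.035]),R))
    go(*o)
def arc(th,r,ph):
    t=np.radians(th);return (80-r*np.cos(t)+2*np.sin(t)*-1, 88+r*np.sin(t)-2*np.cos(t),ph)
E
python3 - <<'E'
from h import *
tipgo((-50,82,0),(-50,84,5),(-50.5,87,10),(-51,89,15),arc(5,130,15),arc(10,130,15),arc(15,130,15),arc(20,130,15),arc(25,129,15),arc(30,128,15))
E
```

```text
t 7.5 p [0.5116 0.0586 0.0466] F [-0.4 -0.2 -0.8] w 0.0217
[-0.0003, 0.0004, -0.0008] [-0.0, 0.0, 0.0005]
[0.0067, 0.0004, 0.0146] [-0.0, 0.0278, 0.0005]
[0.0143, 0.0004, 0.0274] [-0.0, 0.0556, 0.0005]
[0.0235, 0.0004, 0.0413] [-0.0001, 0.0834, 0.0005]
[0.0262, 0.0004, 0.0246] [-0.0001, 0.0834, 0.0005]
[0.0288, 0.0004, 0.0021] [-0.0001, 0.0834, 0.0005]
[0.0334, 0.0004, -0.0201] [-0.0001, 0.0834, 0.0005]
[0.0398, 0.0004, -0.0419] [-0.0001, 0.0834, 0.0005]
[0.05, 0.0004, -0.0621] [-0.0001, 0.0834, 0.0005]
[0.0618, 0.0005, -0.0812] [-0.0001, 0.0834, 0.0005]
```

```bash
python3 -m handwheel '[[[0.007,0,0.015],[0,0.028,0]],[[0.014,0,0.027],[0,0.056,0]],[[0.0235,0,0.041],[0,0.083,0]],[[0.026,0,0.025],[0,0.083,0]],[[0.029,0,0.002],[0,0.083,0]],[[0.033,0,-0.02],[0,0.083,0]],[[0.04,0,-0.042],[0,0.083,0]],[[0.05,0,-0.062],[0,0.083,0]],[[0.062,0,-0.081],[0,0.083,0]],[[0.062,0,-0.081],[0,0.083,0]]]'
cat >> h.py <<'E'
def lidpts(save_as=None):
    for n in('top','scene'):
        P=camera_params(n);im,d=get_image(n);hsv=cv2.cvtColor(im,cv2.COLOR_RGB2HSV)
        m=(cv2.inRange(hsv,(22,120,60),(34,255,255))>0)&(d>0)
        X=world(P,*np.meshgrid(np.arange(640),np.arange(400)),d);m&=(X[...,2]>.05)&(np.linalg.norm(X[...,:2]-C,axis=-1)<.25)
        if m.sum()>3:
            q=X[m];x=(q[:,:2]-C)@c;print(n,'tab n',m.sum(),'case x,z mm',(np.median(x)*1000).round(1),(np.median(q[:,2])*1000).round(1),'theta',np.degrees(np.arctan2(np.median(q[:,2])-.091,.08-np.median(x))).round(1))
        if save_as==n: save('',cv2.resize(im[80:240,250:460],None,fx=3,fy=3),'lid_'+n)
E
python3 - <<'E'
from h import *
lidpts();s=observe();print(np.array(s['tool_rot']).round(3).tolist())
tipgo(*[arc(t,r,15) for t,r in((30,128),(38,127),(46,126),(54,125),(62,124),(70,123),(78,122),(86,120),(92,118),(98,116),(104,114))])
E
```

```text
time_s: 8.5
position: [0.5162, 0.09, 0.0888]
tool_rot: [[0.124, 0.992, 0.036], [0.958, -0.129, 0.256], [0.258, 0.003, -0.966]]
ft_force: [0.2, -0.2, -2.5]
grip_width: 0.0214
gripper_force: 119.5
top tab n 252 case x,z mm -47.6 169.9 theta 31.7
scene tab n 68 case x,z mm -58.8 173.6 theta 30.8
[[0.125, 0.992, 0.034], [0.958, -0.129, 0.256], [0.259, 0.001, -0.966]]
t 8.6 p [0.5157 0.0896 0.0875] F [-0.3  0.1 -2.5] w 0.0213
[-0.0009, 0.0003, 0.0004] [0.0001, 0.0001, 0.0004]
[0.0269, 0.0004, -0.0219] [0.0001, 0.0001, 0.0004]
[0.0573, 0.0004, -0.0399] [0.0001, 0.0001, 0.0004]
[0.0896, 0.0005, -0.0534] [0.0001, 0.0001, 0.0004]
[0.1233, 0.0005, -0.0622] [0.0001, 0.0001, 0.0004]
[0.1575, 0.0005, -0.0662] [0.0001, 0.0001, 0.0004]
[0.1917, 0.0006, -0.0654] [0.0001, 0.0001, 0.0004]
[0.2248, 0.0006, -0.0579] [0.0001, 0.0001, 0.0004]
[0.2481, 0.0007, -0.0484] [0.0001, 0.0001, 0.0004]
[0.2699, 0.0007, -0.0366] [0.0001, 0.0001, 0.0004]
[0.29, 0.0007, -0.0229] [0.0001, 0.0001, 0.0004]
```

The lid follows the bar well, at about 31° now. Continue the arc.

```bash
python3 -m handwheel '[[[0.027,0,-0.022],[0,0,0]],[[0.057,0,-0.04],[0,0,0]],[[0.09,0,-0.053],[0,0,0]],[[0.123,0,-0.062],[0,0,0]],[[0.1575,0,-0.066],[0,0,0]],[[0.19,0,-0.065],[0,0,0]],[[0.225,0,-0.058],[0,0,0]],[[0.248,0,-0.048],[0,0,0]],[[0.27,0,-0.037],[0,0,0]],[[0.29,0,-0.023],[0,0,0]]]'
python3 -m handwheel '[[[0,0,0],[0,0,0]]]' | grep -A1 -E 'posit|force'
python3 - <<'E'
from h import *
lidpts('scene')
tipgo(arc(104,114,15),arc(104,114,15))
E
```

```text
time_s: 9.6
position: [0.5335, 0.2255, 0.1353]
tool_rot: [[0.126, 0.991, 0.033], [0.958, -0.13, 0.256], [0.258, -0.0, -0.966]]
ft_force: [-0.1, -3.2, 0.2]
grip_width: 0.021
gripper_force: 119.8
position: [0.5329, 0.2261, 0.1346]
tool_rot: [[0.125, 0.992, 0.031], [0.958, -0.129, 0.256], [0.258, -0.002, -0.966]]
ft_force: [0.1, -0.6, -1.3]
grip_width: 0.0215
gripper_force: 119.8
top tab n 83 case x,z mm 118.3 254.7 theta 103.2
scene tab n 81 case x,z mm 117.1 249.5 theta 103.2
t 9.8 p [0.5331 0.225  0.1351] F [ 0.2 -0.  -1.7] w 0.0216
[0.0015, 0.0012, -0.0015] [-0.0004, 0.0003, 0.0003]
[0.0015, 0.0012, -0.0015] [-0.0004, 0.0003, 0.0003]
```

View pics/lid_scene.png

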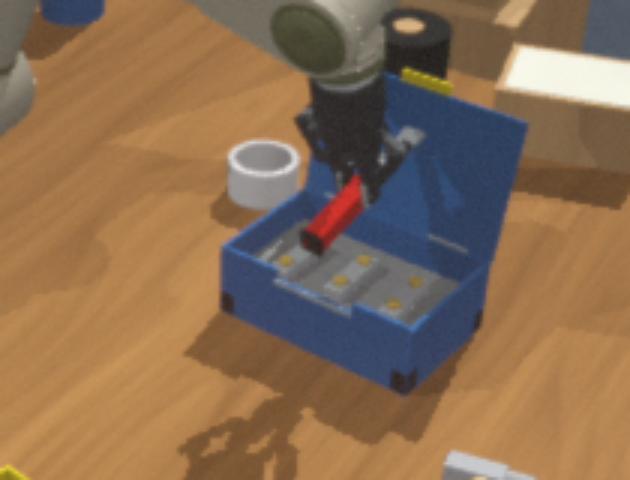

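The scene view shows the lid leaning back at about 103° (tab at crop (427,80)) and three plates inside with bolt heads near (285,260), (350,270) and (403,292). Now I'll retreat and lay the bar on the free bench in front of the case.

```bash
python3 - <<'E'
from h import *
R=down(82.5)
go(([.51,.05,.15],down(82.5,15)),([.44,-.03,.10],R),([.44,-.03,-.01],R),([.44,-.03,-.023],R))
E
```

```text
t 9.8 p [0.5331 0.225  0.1351] F [ 0.2 -0.  -1.7] w 0.0216
[-0.3335, -0.0005, -0.1198] [-0.0004, 0.0003, 0.0003]
[-0.5301, -0.1185, -0.0686] [-0.0004, -0.083, 0.0003]
[-0.5868, -0.1183, 0.144] [-0.0004, -0.083, 0.0003]
[-0.5935, -0.1183, 0.1691] [-0.0004, -0.083, 0.0003]
```

```bash
python3 -m handwheel '[[[-0.07,0,-0.03],[0,0,0]],[[-0.16,0,-0.06],[0,0,0]],[[-0.26,0,-0.1],[0,0,0]],[[-0.333,0,-0.12],[0,0,0]],[[-0.43,-0.06,-0.1],[0,-0.04,0]],[[-0.53,-0.118,-0.069],[0,-0.083,0]],[[-0.53,-0.118,-0.069],[0,-0.083,0]],[[-0.553,-0.118,0.02],[0,-0.083,0]],[[-0.575,-0.118,0.1],[0,-0.083,0]],[[-0.587,-0.118,0.144],[0,-0.083,0]]]' >/dev/null
python3 -m handwheel '[[[0,0,0],[0,0,0]],[[0,0,0],[0,0,0]]]' >/dev/null
python3 - <<'E'
from h import *
R=down(82.5);blade()
go(([.44,-.03,-.023],R)); lidpts()
E
```

```text
tool frame: tip x 0.121 y at tip 0.0 y near -0.0 width 0.0595 z top at .05/.11 [-0.0258 -0.0203] 21099
world tip top z 0.0002
t 11.05 p [ 0.4412 -0.0306 -0.0085] F [-0.2  0.1 -1.2] w 0.0216
[0.001, -0.0026, 0.0291] [0.0006, 0.0001, 0.0001]
top tab n 84 case x,z mm 118.6 253.8 theta 103.3
scene tab n 86 case x,z mm 116.6 249.2 theta 103.0
```

```bash
python3 -m handwheel '[[[0,0,0.015],[0,0,0]],[[0,0,0.024],[0,0,0]],[[0,0,0.029],[0,0,0]],[[0,0,0.031],[0,0,0]],[[0,0,0.031],[0,0,0]]]'
python3 -m handwheel '[[[0,0,0],[0,0,0]],[[0,0,0],[0,0,0]],[[0,0,0],[0,0,0]],[[0,0,0],[0,0,0]]]' 0.6 30
python3 -m handwheel '[[[0,0,-0.05],[0,0,0]],[[0,0,-0.13],[0,0,0]],[[0,0,-0.22],[0,0,0]],[[0,0,-0.32],[0,0,0]],[[0,0,-0.32],[0,0,0]]]' >/dev/null
python3 - <<'E'
from h import *
red('wrist');red('scene')
P=camera_params('top');im,d=get_image('top');np.savez('top1',im=im,d=d,**P)
P=camera_params('wrist');im,d=get_image('wrist');X=world(P,*np.meshgrid(np.arange(640),np.arange(400)),d)
q=(X[...,:2]-[.4400,-.03]); a=q@c; b=q@np.array([-c[1],c[0]])
for lo,hi in((.03,.05),(.09,.105)):
    m=(a>lo)&(a<hi)&(abs(b)<.009)&(X[...,2]<.05);print('blade z',np.median(X[m][:,2]),m.sum())
go()
E
```

```text
time_s: 11.65
position: [0.4404, -0.0302, -0.0242]
tool_rot: [[0.13, 0.992, 0.0], [0.992, -0.13, -0.0], [-0.0, 0.0, -1.0]]
ft_force: [-4.3, 0.0, 18.4]
grip_width: 0.0215
gripper_force: 122.4
time_s: 12.05
position: [0.4405, -0.0303, -0.0252]
tool_rot: [[0.13, 0.992, -0.0], [0.992, -0.13, 0.0], [0.0, -0.0, -1.0]]
ft_force: [0.6, -0.4, 0.2]
grip_width: 0.051
gripper_force: 0.0
wrist 2367 [435.5 -60.2] [104.8  23.8] 81.2 [ 0.4358 -0.0575  0.023 ]
scene 172 [438.7 -61.9] [104.8  24.9] 81.5 [ 0.4386 -0.0643  0.0228]
blade z 0.013315084143910196 404
blade z 0.013488382935371968 376
t 12.75 p [ 0.4398 -0.03    0.1338] F [-0.3  0.2 -1. ] w 0.0512
```

The bar lies flat: blade top at 13.4 mm along its whole length, handle top at 23 mm. Next I'll view the plates from above with the wrist camera, with the top camera as a second view.

```bash
python3 - <<'E'
from h import *
go(([.525,.15,.2],down(82.5)))
E
```

```text
t 12.75 p [ 0.4398 -0.03    0.1338] F [-0.3  0.2 -1. ] w 0.0512
[0.3792, 0.122, -0.1325] [-0.0008, -0.0002, 0.0002]
```

```bash
python3 -m handwheel '[[[0.06,0.02,-0.08],[0,0,0]],[[0.379,0.122,-0.132],[0,0,0]],[[0.379,0.122,-0.132],[0,0,0]],[[0.379,0.122,-0.132],[0,0,0]],[[0.379,0.122,-0.132],[0,0,0]],[[0.379,0.122,-0.132],[0,0,0]],[[0.379,0.122,-0.132],[0,0,0]]]' | head -2
cat >> h.py <<'E'
def bolts(P,im,d,lbl):
    hsv=cv2.cvtColor(im,cv2.COLOR_RGB2HSV);X=world(P,*np.meshgrid(np.arange(640),np.arange(400)),d)
    q=(X[...,:2]-C);a=q@c*1000;b=q@np.array([c[1],-c[0]])*1000   # b = -case y
    m=(d>0)&(cv2.inRange(hsv,(12,70,60),(32,255,255))>0)&(abs(a)<76)&(abs(b)<118)&(X[...,2]>.055)&(X[...,2]<.08)
    n,l,st,ce=cv2.connectedComponentsWithStats(m.astype(np.uint8))
    for i in range(1,n):
        if st[i,4]>8:
            k=l==i;print(lbl,'bolt px',ce[i].round(),st[i,4],'case x,-y',np.median(a[k]).round(1),np.median(b[k]).round(1),'world',np.median(X[k],axis=0).round(4))
E
python3 - <<'E'
from h import *
P=camera_params('wrist');im,d=get_image('wrist');bolts(P,im,d,'wrist');save('',im,'w4')
D=dict(np.load('top1.npz'));bolts(D,D['im'],D['d'],'top')
E
```

```text
time_s: 13.45
position: [0.5249, 0.1495, 0.1992]
wrist bolt px [307.  78.] 250 case x,-y 25.7 -4.6 world [0.5321 0.2461 0.0683]
wrist bolt px [381.  77.] 261 case x,-y 26.2 62.4 world [0.5985 0.2378 0.0684]
wrist bolt px [235.  85.] 253 case x,-y 19.4 -70.3 world [0.4658 0.2487 0.0685]
wrist bolt px [309. 133.] 217 case x,-y -23.9 -2.9 world [0.5273 0.1965 0.0683]
wrist bolt px [382. 133.] 223 case x,-y -23.6 66.7 world [0.596  0.1881 0.0682]
wrist bolt px [238. 140.] 221 case x,-y -30.3 -71.6 world [0.4581 0.1995 0.0682]
top bolt px [217. 169.] 21 case x,-y 25.5 64.0 world [0.5994 0.2367 0.0691]
top bolt px [233. 169.] 20 case x,-y -24.3 68.5 world [0.598  0.1871 0.0696]
top bolt px [214. 190.] 20 case x,-y 25.3 -2.1 world [0.5345 0.2455 0.0692]
top bolt px [230. 192.] 21 case x,-y -24.9 -1.6 world [0.5283 0.1964 0.0695]
top bolt px [213. 212.] 20 case x,-y 18.9 -68.5 world [0.4676 0.2483 0.0691]
top bolt px [230. 214.] 20 case x,-y -31.8 -69.5 world [0.4601 0.197  0.0699]
```

View pics/w4.png

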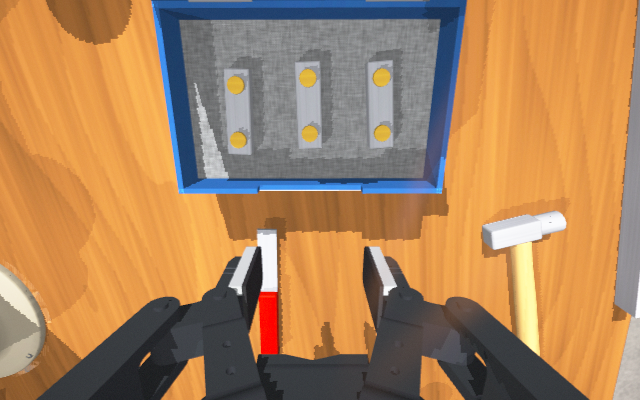

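The wrist view shows three plates with bolt pairs at (235,85)/(238,140), (307,78)/(309,133) and (381,77)/(382,133). Bolt tops are at 68–69 mm in both views, as expected. I'll take the middle plate first, centre (0.5306,0.2211), heading 83.7°.

```bash
python3 - <<'E'
from h import *
R=down(83.7);g=[.5306,.2211];go((g+[.10],R),(g+[.0265],R))
E
```

```text
t 13.5 p [0.5249 0.149  0.1995] F [-0.2 -0.3 -0.7] w 0.0512
[0.1447, -0.0069, 0.199] [-0.0009, 0.0003, -0.0066]
[0.1448, -0.0065, 0.346] [-0.0009, 0.0003, -0.0066]
```

```bash
python3 -m handwheel '[[[0.08,-0.003,0.05],[0,0,-0.003]],[[0.145,-0.007,0.12],[0,0,-0.007]],[[0.145,-0.007,0.199],[0,0,-0.007]],[[0.145,-0.007,0.26],[0,0,-0.007]],[[0.145,-0.007,0.31],[0,0,-0.007]],[[0.145,-0.007,0.346],[0,0,-0.007]],[[0.145,-0.007,0.346],[0,0,-0.007]],[[0.145,-0.007,0.346],[0,0,-0.007]]]'
python3 -m handwheel '[[[0,0,0],[0,0,0]],[[0,0,0],[0,0,0]],[[0,0,0],[0,0,0]],[[0,0,0],[0,0,0]],[[0,0,0],[0,0,0]]]' 0 60
python3 -m handwheel '[[[0,0,-0.06],[0,0,0]],[[0,0,-0.14],[0,0,0]],[[0,0,-0.22],[0,0,0]],[[0,0,-0.3],[0,0,0]],[[0,0,-0.3],[0,0,0]]]'
python3 - <<'E'
from h import *
R=down(78);v=np.array([-.978,.208]);g=(np.array([.4265,-.2955])+.028*v).tolist();print(g)
go((g+[.12],R),(g+[.02],R),(g+[-.0155],R))
E
```

```text
time_s: 14.3
position: [0.5316, 0.2212, 0.0282]
tool_rot: [[0.109, 0.994, -0.0], [0.994, -0.109, -0.0], [-0.0, -0.0, -1.0]]
ft_force: [-0.2, 0.2, 1.3]
grip_width: 0.0508
gripper_force: 0.0
time_s: 14.8
position: [0.5321, 0.222, 0.0293]
tool_rot: [[0.108, 0.994, 0.002], [0.994, -0.108, -0.0], [0.0, 0.002, -1.0]]
ft_force: [-0.5, -1.6, 6.7]
grip_width: 0.022
gripper_force: 59.3
time_s: 15.3
position: [0.5336, 0.2226, 0.184]
tool_rot: [[0.108, 0.994, 0.011], [0.994, -0.108, 0.002], [0.003, 0.011, -1.0]]
ft_force: [-0.4, 0.3, -1.4]
grip_width: 0.0222
gripper_force: 59.3
[0.39911599999999997, -0.289676]
t 15.3 p [0.5336 0.2226 0.184 ] F [-0.4  0.3 -1.4] w 0.0222
[-1.048, -0.1584, 0.1228] [0.0034, -0.0012, 0.0323]
[-1.0486, -0.1605, 0.3227] [0.0034, -0.0012, 0.0323]
[-1.0489, -0.1613, 0.3937] [0.0034, -0.0012, 0.0323]
```

Plate gripped. Carry it to the tray.

```bash
python3 -m handwheel '[[[-0.1,-0.015,0],[0,0,0]],[[-0.95,-0.145,0.05],[0,0,0.03]],[[-0.95,-0.145,0.05],[0,0,0.03]],[[-0.95,-0.145,0.05],[0,0,0.03]],[[-0.95,-0.145,0.05],[0,0,0.03]],[[-0.95,-0.145,0.05],[0,0,0.03]],[[-0.95,-0.145,0.05],[0,0,0.03]],[[-0.95,-0.145,0.05],[0,0,0.03]],[[-0.95,-0.145,0.05],[0,0,0.03]],[[-0.95,-0.145,0.05],[0,0,0.03]]]' >/dev/null
python3 -m handwheel '[[[0,0,0],[0,0,0]],[[0,0,0],[0,0,0]]]' >/dev/null
python3 - <<'E'
from h import *
R=down(78);g=[.3991,-.2897]
go((g+[.08],R),(g+[-.008],R),(g+[-.0145],R))
E
```

```text
t 16.5 p [ 0.4076 -0.2423  0.1524] F [-0.3 -0.1 -0.5] w 0.0222
[-0.0963, 0.0026, 0.1448] [-0.0002, -0.0002, 0.0018]
[-0.0965, 0.0027, 0.3208] [-0.0002, -0.0002, 0.0018]
[-0.0965, 0.0027, 0.3338] [-0.0002, -0.0002, 0.0018]
```

```bash
python3 -m handwheel '[[[-0.096,0.003,0.07],[0,0,0.002]],[[-0.096,0.003,0.145],[0,0,0.002]],[[-0.096,0.003,0.22],[0,0,0.002]],[[-0.096,0.003,0.28],[0,0,0.002]],[[-0.096,0.003,0.31],[0,0,0.002]],[[-0.096,0.003,0.325],[0,0,0.002]],[[-0.096,0.003,0.334],[0,0,0.002]],[[-0.096,0.003,0.336],[0,0,0.002]],[[-0.096,0.003,0.336],[0,0,0.002]]]'
python3 -m handwheel '[[[0,0,0],[0,0,0]],[[0,0,0],[0,0,0]],[[0,0,0],[0,0,0]]]' 0.4 40
python3 -m handwheel '[[[0,0,-0.05],[0,0,0]],[[0,0,-0.12],[0,0,0]],[[0,0,-0.21],[0,0,0]],[[0,0,-0.3],[0,0,0]],[[0,0,-0.37],[0,0,0]],[[0,0,-0.37],[0,0,0]]]' 
python3 - <<'E'
from h import *
R=down(81.3)
go(([.475,.18,.17],R),([.4629,.2234,.10],R),([.4629,.2234,.0265],R))
P=camera_params('wrist');im,d=get_image('wrist');save('',im,'w5')
X=world(P,*np.meshgrid(np.arange(640),np.arange(400)),d);m=(np.ptp(im,axis=2)<30)&(X[...,2]>.01)&(X[...,2]<.05)&(np.linalg.norm(X[...,:2]-[.4,-.29],axis=-1)<.06)
print(m.sum(),np.median(X[m][:,2]),cv2.minAreaRect((X[m][:,:2]*1000).astype(np.float32)))
E
```

```text
time_s: 17.4
position: [0.4004, -0.2889, -0.0137]
tool_rot: [[0.206, 0.978, 0.001], [0.978, -0.206, -0.0], [-0.0, 0.001, -1.0]]
ft_force: [-1.0, 4.2, 6.2]
grip_width: 0.0219
gripper_force: 60.1
time_s: 17.7
position: [0.4002, -0.2898, -0.0147]
tool_rot: [[0.207, 0.978, 0.001], [0.978, -0.207, -0.001], [-0.001, 0.001, -1.0]]
ft_force: [0.1, 0.1, -0.0]
grip_width: 0.034
gripper_force: 0.0
time_s: 18.3
position: [0.4013, -0.2912, 0.1745]
tool_rot: [[0.207, 0.978, 0.006], [0.978, -0.207, -0.007], [-0.006, 0.008, -1.0]]
ft_force: [0.3, -0.4, -1.1]
grip_width: 0.0342
gripper_force: 0.0
t 18.3 p [ 0.4013 -0.2912  0.1745] F [ 0.3 -0.4 -1.1] w 0.0342
[0.9524, -0.051, 0.0031] [0.0023, 0.0019, -0.0181]
[1.0332, -0.0937, 0.1423] [0.0023, 0.0019, -0.0181]
[1.034, -0.0948, 0.2893] [0.0023, 0.0019, -0.0181]
1168 0.02020154715494968 ((400.06842041015625, -289.1917419433594), (78.43014526367188, 23.089601516723633), 78.16432189941406)
```

The first plate lies flat in the tray: top at 20 mm, centre (0.400,-0.289). Now the near plate.

```bash
python3 -m handwheel '[[[0.1,-0.005,0],[0,0,0]],[[0.95,-0.05,0],[0,0,-0.018]],[[0.95,-0.05,0],[0,0,-0.018]],[[0.95,-0.05,0],[0,0,-0.018]],[[0.95,-0.05,0],[0,0,-0.018]],[[0.95,-0.05,0],[0,0,-0.018]],[[0.95,-0.05,0],[0,0,-0.018]],[[0.95,-0.05,0],[0,0,-0.018]],[[0.95,-0.05,0],[0,0,-0.018]],[[0.95,-0.05,0],[0,0,-0.018]]]' 0.6 >/dev/null
python3 -m handwheel '[[[0,0,0],[0,0,0]],[[0,0,0],[0,0,0]]]' >/dev/null
python3 - <<'E'
from h import *
R=down(81.3);go(([.4629,.2234,.10],R),([.4629,.2234,.0265],R))
E
```

```text
t 19.55 p [0.4733 0.1802 0.1686] F [-0.7 -0.4 -0.5] w 0.0513
[0.0824, -0.0332, 0.1373] [-0.0007, 0.0003, 0.0002]
[0.0825, -0.0329, 0.2843] [-0.0007, 0.0003, 0.0002]
```

```bash
python3 -m handwheel '[[[0.05,-0.02,0.05],[0,0,0]],[[0.082,-0.033,0.1],[0,0,0]],[[0.082,-0.033,0.14],[0,0,0]],[[0.082,-0.033,0.19],[0,0,0]],[[0.082,-0.033,0.24],[0,0,0]],[[0.082,-0.033,0.282],[0,0,0]],[[0.082,-0.033,0.282],[0,0,0]],[[0.082,-0.033,0.282],[0,0,0]]]'
python3 -m handwheel '[[[0,0,0],[0,0,0]],[[0,0,0],[0,0,0]],[[0,0,0],[0,0,0]],[[0,0,0],[0,0,0]],[[0,0,0],[0,0,0]]]' 0 60
python3 -m handwheel '[[[0,0,-0.06],[0,0,0]],[[0,0,-0.14],[0,0,0]],[[0,0,-0.22],[0,0,0]],[[0,0,-0.3],[0,0,0]],[[0,0,-0.3],[0,0,0]]]'
python3 - <<'E'
from h import *
R=down(78);go(([.455,-.25,.15],R),([.4535,-.3015,.10],R))
E
```

```text
time_s: 20.35
position: [0.464, 0.2224, 0.0292]
tool_rot: [[0.153, 0.988, -0.001], [0.988, -0.153, -0.0], [-0.0, -0.0, -1.0]]
ft_force: [0.4, -0.1, 1.7]
grip_width: 0.0512
gripper_force: 0.0
time_s: 20.85
position: [0.4643, 0.2231, 0.0302]
tool_rot: [[0.151, 0.988, 0.002], [0.988, -0.151, -0.0], [0.0, 0.002, -1.0]]
ft_force: [-0.9, -1.7, 7.0]
grip_width: 0.0217
gripper_force: 59.0
time_s: 21.35
position: [0.4659, 0.2238, 0.1845]
tool_rot: [[0.151, 0.988, 0.011], [0.988, -0.151, 0.002], [0.004, 0.01, -1.0]]
ft_force: [0.0, 0.3, -1.8]
grip_width: 0.0216
gripper_force: 59.6
t 21.35 p [0.4659 0.2238 0.1845] F [ 0.   0.3 -1.8] w 0.0216
[-0.9403, 0.1212, 0.0666] [0.0032, -0.0014, 0.0183]
[-1.0429, 0.1328, 0.1663] [0.0032, -0.0014, 0.0183]
```

```bash
python3 -m handwheel '[[[-0.1,0.012,0],[0,0,0]],[[-0.94,0.121,0.05],[0,0,0.018]],[[-0.94,0.121,0.05],[0,0,0.018]],[[-0.94,0.121,0.05],[0,0,0.018]],[[-0.94,0.121,0.05],[0,0,0.018]],[[-0.94,0.121,0.05],[0,0,0.018]],[[-0.94,0.121,0.05],[0,0,0.018]],[[-0.94,0.121,0.05],[0,0,0.018]],[[-0.94,0.121,0.05],[0,0,0.018]],[[-0.94,0.121,0.05],[0,0,0.018]]]' >/dev/null
python3 -m handwheel '[[[0,0,0],[0,0,0]],[[0,0,0],[0,0,0]]]' >/dev/null
python3 - <<'E'
from h import *
R=down(78);g=[.4535,-.3015]
go((g+[.08],R),(g+[-.0135],R))
E
```

```text
t 22.55 p [ 0.4519 -0.2502  0.1534] F [-0.8  0.8 -1.2] w 0.0217
[-0.0998, 0.0246, 0.1467] [-0.0003, -0.0003, -0.0001]
[-0.0999, 0.0248, 0.3337] [-0.0003, -0.0003, -0.0001]
```

```bash
python3 -m handwheel '[[[-0.1,0.025,0.07],[0,0,0]],[[-0.1,0.025,0.145],[0,0,0]],[[-0.1,0.025,0.22],[0,0,0]],[[-0.1,0.025,0.28],[0,0,0]],[[-0.1,0.025,0.31],[0,0,0]],[[-0.1,0.025,0.325],[0,0,0]],[[-0.1,0.025,0.333],[0,0,0]],[[-0.1,0.025,0.335],[0,0,0]],[[-0.1,0.025,0.335],[0,0,0]]]'
python3 -m handwheel '[[[0,0,0],[0,0,0]],[[0,0,0],[0,0,0]],[[0,0,0],[0,0,0]]]' 0.4 40
python3 -m handwheel '[[[0,0,-0.05],[0,0,0]],[[0,0,-0.12],[0,0,0]],[[0,0,-0.21],[0,0,0]],[[0,0,-0.3],[0,0,0]],[[-0.1,0.1,-0.37],[0,0,0]],[[-0.15,0.2,-0.37],[0,0,0]],[[-0.15,0.2,-0.37],[0,0,0]],[[-0.15,0.2,-0.37],[0,0,0]]]' 
python3 - <<'E'
from h import *
lidpts()
a=get_image('top')[0];P=camera_params('wrist');im,d=get_image('wrist')
X=world(P,*np.meshgrid(np.arange(640),np.arange(400)),d);m=(np.ptp(im,axis=2)<30)&(X[...,2]>.012)&(X[...,2]<.05)&(np.linalg.norm(X[...,:2]-[.427,-.295],axis=-1)<.07)
n,l,st,ce=cv2.connectedComponentsWithStats(m.astype(np.uint8))
for i in range(1,n):
    if st[i,4]>100:print(st[i,4],np.median(X[l==i][:,2]),cv2.minAreaRect((X[l==i][:,:2]*1000).astype(np.float32)))
s=get_image('scene')[0]
save('',np.vstack([cv2.resize(s[60:310,150:450],(600,500))[:300+200],]),'fin_s');save('',a,'fin_t');save('',im,'fin_w')
red('scene')
E
```

```text
time_s: 23.45
position: [0.4547, -0.302, -0.0127]
tool_rot: [[0.207, 0.978, 0.001], [0.978, -0.207, -0.001], [-0.001, 0.001, -1.0]]
ft_force: [-0.1, -1.2, -1.1]
grip_width: 0.0218
gripper_force: 59.6
time_s: 23.75
position: [0.4544, -0.3022, -0.0133]
tool_rot: [[0.207, 0.978, 0.001], [0.978, -0.207, -0.001], [-0.0, 0.001, -1.0]]
ft_force: [-0.5, -0.5, 0.2]
grip_width: 0.034
gripper_force: 0.0
time_s: 24.55
position: [0.5381, -0.3985, 0.1709]
tool_rot: [[0.208, 0.978, 0.001], [0.978, -0.208, -0.001], [-0.001, 0.001, -1.0]]
ft_force: [0.1, 0.4, -1.0]
grip_width: 0.0341
gripper_force: 0.0
top tab n 79 case x,z mm 118.4 253.4 theta 103.3
scene tab n 69 case x,z mm 117.1 251.1 theta 103.0
1712 0.02038390741101328 ((400.7950134277344, -290.0666809082031), (78.20724487304688, 24.304176330566406), 77.83137512207031)
1640 0.020364772708453605 ((455.3629150390625, -301.7823181152344), (77.93486785888672, 24.457475662231445), 78.26537322998047)
scene 168 [438.  -64.8] [106.5  26.8] 83.9 [ 0.4383 -0.0646  0.0227]
```

View pics/fin_s.png

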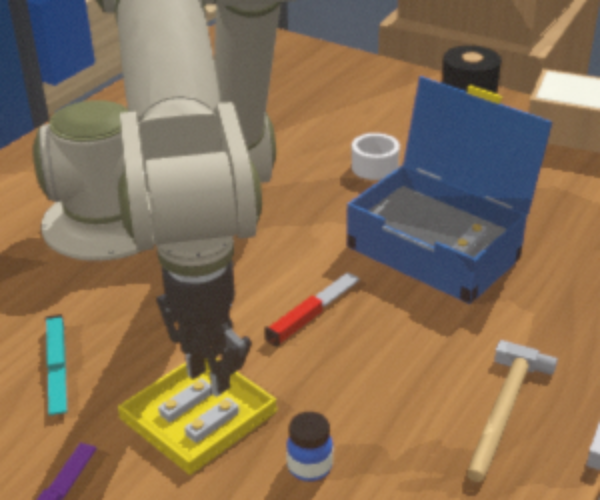

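The final view shows two plates flat in the tray, at (185,400) and (212,418). One plate is still in the case at (470,238), the lid is open, the bar lies flat at (310,310), and the hammer, pot and collar look undisturbed. Handing in.

```bash
python3 -c "
from rig import close_job
print(close_job())"
```

```text
the job is handed in; nothing more can be done
None
```

The job is handed in at about 25 s of the 72 s allowed: the lid was levered open with the bar and stays at about 103°, the bar lies flat on the bench, two plates lie flat with bolt heads up in the tray, and the third is still in the case.

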